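# Pull the failed board from the card cage

## Robot

A 6-joint arm with a two-finger parallel gripper is mounted at the origin on the work surface. World frame = base frame: x ahead of the robot, y to its left, z up, the work surface at z = 0. Lengths are in m, angles in rad, forces in N, time in s.
With the tool pointing down it reaches from about 0.35 to 0.875 m from the base axis. Payload 4.2 kg.
Tool frame: the origin (TCP) lies on the centre line of the jaws, within the pads' length; the fingertips stand 22 mm ahead of it and the grasp point (between the pads) lies 3 mm ahead of it; z points along the fingers, x is the direction in which the jaws open and shut, and the axes are right-handed (so a half turn about z gives the same grasp; the last joint's range is limited). The gripper opens to 85 mm and grips with 20 to 120 N. Pads are 22 mm wide; open, the fingers measure 114 mm over their backs; the gripper's body (76 mm by 85 mm) begins 54 mm behind the grasp point. The pads swing forward as they close: fully open they stand 13 mm farther back than shut.
Start: joints at [1.526, 0.385, 0.008, 0, -1.194, -0.259], TCP at [0.187, 0.596, 0.253] pointing down, gripper open.
Joint ranges: [-3.14, 3.14], [-1.21, 2.06], [-1.07, 1.41], [-3.16, 2.05], [-2.99, -0.16], [-3.1, 3.1]. Speed limits (rad/s): [2.79, 2.79, 3.14, 3.14, 3.14, 3.14].

## Interface

Orientations are given as a unit quaternion [x, y, z, w].
In Python, from bench import status, imaging, workorder gives the robot as it stands.
- The arm moves only by the tool move_arm, never from a script. Its argument "commands" is a list of rows, each a list of 2 entries, a list of its own where there are three numbers: the shift along the tool's x, y, z in units of 250 mm (1.0 is 250 mm), then the turn about the tool's z in units of 0.5 rad (1.0 is 0.5 rad). A call has 1 to 20 rows; each row is the pose to reach, as a shift and turn from the pose commanded when the call began, along the tool's axes at that moment; what a row does not reach only later rows make up. A row lasts 1/12 s, in which the tool goes at most 41.7 mm and 7.16 degrees, less where a joint would pass 70% of its speed; a pose out of reach is approached as far as the arm can. A call with a number of a shift or a turn outside -1 to 1 is refused whole. A call with a gripper value outside its range is refused whole. "fingers" is the gripper's target within -1 to 1 (shut at 1, half-way at 0, fully open at -1), set as the call begins (left out, the last holds). The fingers move at their own pace and stop on an object; the grip force is fixed at half the most. Time passes only in rows, so rows that repeat a pose let the fingers close. It gives the time, the measured TCP pose, the force and the opening at its end, in the units of the state.
- status.observe(): the state, without advancing time (a new reading comes with each control period).
- imaging.camera(name): name is "scene" or "top" or "wrist"; returns the picture (384x512x3 uint8, red, green, blue); there is no depth.
- imaging.calibration(name): a dict with "vfov" (degrees; the focal length in pixels is half the picture's height over the tangent of half this angle, whatever the lens; pixels are square), "cx", "cy" (the principal point, pixels), "extrinsics" (4x4, takes a point from camera to world coordinates). Camera axes: x right, y up, looking along -z (the intrinsics and any distortion apply to the point x, -y, -z); pixel columns grow to the right and rows downward; lengths in m; the calibration is good to about 2 mm. A picture is of the moment at which its call begins: read the wrist's pose just before it. calibration takes no time and is no camera call; for the wrist camera it gives the pose at the moment of the call.
- workorder.job_done(): hands the job in, once; it reports no verdict.
The state is a dict: "time_s": time; "qpos": joint angles; "joint_vel": joint speeds; "joint_efforts": joint torques, N m; "position": TCP position; "tool_rot": TCP orientation; "wrist_force": force on the tool from outside, world axes, zero at the start; "torque": the same for the moment, N m; "opening": finger opening in m.
Only numpy, scipy, OpenCV 4.12 (cv2) and the standard library are available. Lean on these libraries where they do the work, as an engineer would, in place of code of your own. Each camera call takes 0.05 s, during which the arm holds its last target. There are 200 camera calls.

## Task

The board with the red ejector handle in the card cage has failed. Swing its red handle right out, so that it jacks the board up out of its connector (never pull the board against a shut handle), then slide the board straight up out of its guides and stand it gently, all the way down, in any free slot of the black board rack. Leave the other boards seated with their handles shut, and do not disturb the spray can, the multimeter or the screwdriver.

Things in the scene. Friction and masses are not known exactly. Their poses are not given: they have to be found in the camera images.
- cage: Open aluminium card cage lying on its back, opening up, fixed to the bench: 213 mm (x) by 132 mm (y), rails 116 mm high, end plates (x = +/-107) 106 mm. Origin under its centre, on the bench. Boards stand across x, their axes along the cage's, in four slots at x = -61, -20, +20, +61 mm; three are filled. With shut handles they reach 150 mm above the bench.
- slot_floor (a point): Point on the cage's centre line 12 mm above the bench, the height of a seated board's bottom edge; axes as the cage's. At the bottom of each slot a white connector grips the board's lowest 10 mm (5 to 10 N to slide). At both ends of a slot (y = +/-46 to 53 mm) stand green guides, tops 98 mm above the bench, with a 4 mm groove; the board's edges have 1 mm play in them.
- rail (a point): Middle of the cage's -y rail, on its ledge (y = -52 to -66 mm), 107 mm above the bench; axes as the cage's. The rail's lip (y = -58 to -66 mm, 114 to 116 mm above the bench) holds down the claw of a shut ejector; the claw pushes on the ledge as the handle swings outward, and that lifts the board.
- board_red: The failed board, with the red handle: green circuit board 2 mm thick (x), 100 mm wide (y), 100 mm high (z), 0.15 to 0.3 kg. Origin: middle of its bottom edge; x normal to it, z up; ejector at the -y end. Parts stand up to 12 mm off its +x face, below z = 83 mm, tall ones below 60. The shut handle lets it rise only 2 mm; fully open it has lifted it 12 to 15 mm, and stays so.
- bar_red (a point): Centre of the aluminium bar along the failed board's top edge (y = 7 mm, z = 100 mm in the board's frame); axes as the board's. The bar is 8 mm thick (x), 86 mm long (y), 12 mm high (z): the place to grip. The next board's bar is 40.6 mm away or more.
- handle_red (a point): Tip of the red handle, on its centre line. The handle is a plastic bar 10 mm (board x) by 8 mm; it pivots at y = -45, z = 98 mm of the board, tip 40 mm from the pivot. Shut, it stands upright, 32 mm above the top bar, inner side at y = -41 mm (at its top -38 mm). Push its upper part to the board's -y, away from the board's middle, and it leans out and down.
- ejector_red (a joint): Angle of the red handle: 0 shut (upright), growing as it swings outward to its stop at 1.1 rad. Its claw, 16 mm long, points to -y from the pivot when shut and turns down with the handle: the board rises by about 16 mm x sin(angle). The claw is clear of the rail's lip beyond about 0.95. The handle stays where it is left; swinging it takes up to 15 N near its tip.
- board_white_a: A good board with a white handle, same shape and frame as the failed one, seated in another slot of the cage.
- board_white_b: The other good board with a white handle, same shape and frame, seated in another slot of the cage.
- ejector_white_a (a joint): Angle of the white handle of board_white_a, 0 shut.
- ejector_white_b (a joint): Angle of the white handle of board_white_b, 0 shut.
- rack: Black plastic board rack, fixed to the bench: 146 mm (x) by 128 mm (y), 74 mm high. Origin under its centre, on the bench. Boards stand across its x axis in grooves at x = -42, -14, +14, +42 mm. The first (-42) is taken by a board, top bar 114 mm and handle 146 mm above the bench; the other three are free. A board may face either way.
- rack_floor (a point): Centre of the rack's floor, 8 mm above the bench; axes as the rack's. The grooves are 8 mm wide (x) up to 62 mm above the bench, then rounded out (10 mm radius) to 28 mm at 72 mm; they are 110 mm long between the end walls (y = +/-55 mm), and their ribs reach in to y = +/-43 mm.
- spray_can: Loose spray can, white and red, 52 mm in diameter, 146 mm high, standing between the cage and the rack. Origin under its centre.
- multimeter: Loose yellow multimeter lying on the bench, 75 by 150 mm, 44 mm high. Origin under its centre.
- screwdriver: Loose screwdriver lying on the bench, about 200 mm long, handle to its -x end. Origin under its middle.
Things that resemble listed ones, but are neither listed nor needed, are in the scene too. What is shaped like the board_white_b but blue or pink is not meant.

How it is judged:
By the outcome, as a careful person would: the job done as asked, in the order asked, and still so for the second after the job is handed in, with the robot touching nothing.
It also fails if it takes over 64 s, if anything falls off the work surface, if the arm or the gripper's body presses on something with over 40 N, if the wrist force passes 120 N, or if a joint passes its speed limit or range.

## Working session

There is one attempt and no reset: what is moved stays moved. The work goes in short steps, Python scripts to look and compute and a tool call to move; the robot and the scene stay as the last step left them, time stands still between calls to the robot, and variables do not carry over. Pictures are saved under pics/ and viewed, about 8 in all and at most 12, crops included, and the job is handed in when it is done.

Besides the shell and the picture viewer there is one more tool, called after "Request:" as name(argument=value, ...) on one line, values as JSON. move_arm: Moves the arm, as the interface text tells. Its arguments: {"type":"object","properties":{"commands":{"type":"array"},"fingers":{"type":"number"}},"required":["commands"]}

```bash
mkdir -p pics; ls; python3 - <<'E'
from bench import status, imaging
import cv2
print(status.observe())
for n in ("top","scene"):
    im=imaging.camera(n); c=imaging.calibration(n); print(n,c)
    cv2.imwrite(f"pics/{n}0.png",im[:,:,::-1])
E
```

```text
pics
{'time_s': 0.0, 'qpos': array([ 1.52559422e+00,  3.85541901e-01,  6.61358932e-03, -5.21796104e-04,
       -1.19399032e+00, -2.58629116e-01]), 'joint_vel': array([-7.42118640e-04,  7.13462613e-04,  7.35643612e-04,  6.35961873e-05,
        2.10434096e-04, -4.00408872e-04]), 'joint_efforts': array([-9.40900391e-04, -3.92285407e+01,  1.88399899e+01,  4.18602973e+00,
       -4.69450315e-03,  5.33468182e-06]), 'position': array([0.18678231, 0.59586784, 0.2522222 ]), 'tool_rot': array([-5.91877245e-01,  8.06027383e-01, -6.73768640e-04, -8.54913839e-04]), 'wrist_force': array([ 0.01932178,  0.70468558, -0.75625263]), 'torque': array([ 0.02006307, -0.00130399, -0.01455451]), 'opening': 0.08529357674617276}
top {'vfov': 49.76924160782561, 'cx': 253.90903422740607, 'cy': 189.25393625860838, 'extrinsics': array([[ 0.0040381 ,  0.99542487, -0.09546211,  0.44265122],
       [-0.99995511,  0.00320121, -0.00891821, -0.05953747],
       [-0.00857182,  0.09549383,  0.99539311,  1.06998839],
       [ 0.        ,  0.        ,  0.        ,  1.        ]])}
scene {'vfov': 48.49176975411443, 'cx': 257.4412236221205, 'cy': 184.79461658047222, 'extrinsics': array([[ 0.51792928, -0.7149359 ,  0.4696977 ,  1.123815  ],
       [ 0.85535949,  0.43955034, -0.27414528, -0.36753753],
       [-0.01045948,  0.54374825,  0.8391832 ,  1.13282834],
       [ 0.        ,  0.        ,  0.        ,  1.        ]])}
```

```bash
python3 - <<'E'
import cv2
for n in ("top","scene"):
    im=cv2.imread(f"pics/{n}0.png"); cv2.imwrite(f"pics/{n}0b.png",cv2.resize(im,(800,600),interpolation=cv2.INTER_CUBIC))
E
```

```text
(no output)
```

View pics/top0b.png

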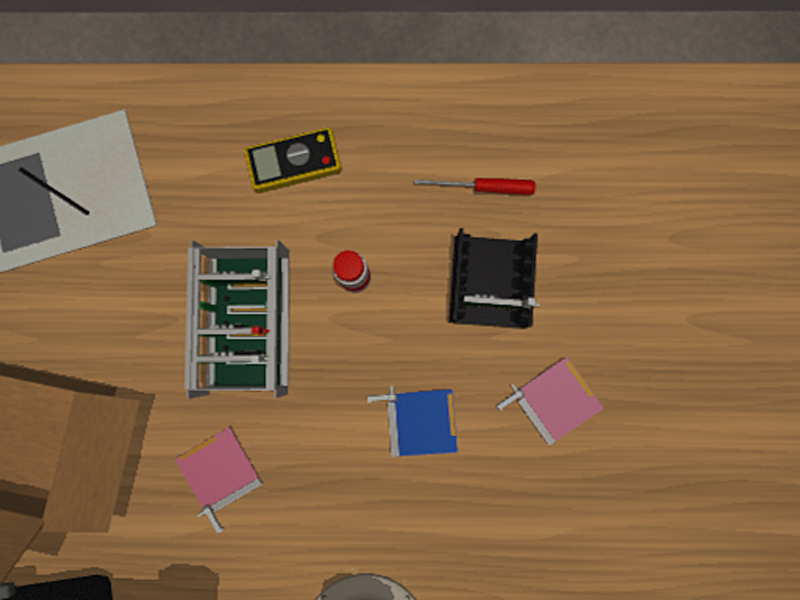

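View pics/scene0b.png

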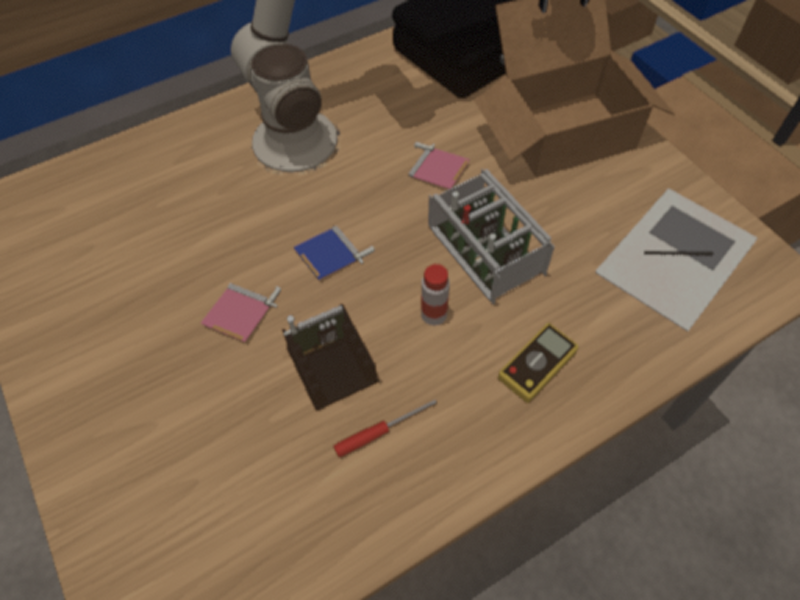

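Top view: the cage is at (238,318) in the 800×600 picture, with bars running along world y and handles at the −y end. Handle candidates in the cage:
- **Red:** (260,330), slot −20. This is the target.
- **White:** (262,274) and (262,357).

Lookalikes to ignore are the blue board (425,422), the pink boards (560,400) and (218,470), the rack's own board (500,300), and the red can lid (348,265). I'll refine these coarse positions next.

```bash
cat > h.py <<'E'
import numpy as np, cv2
from scipy.spatial.transform import Rotation as R
from bench import status, imaging
def cam(n,c=None):
    c=c or imaging.calibration(n); return c['cx'],c['cy'],192/np.tan(np.radians(c['vfov']/2)),np.array(c['extrinsics'])
def back(n,u,v,z,c=None):
    cx,cy,f,E=cam(n,c); d=E[:3,:3]@np.array([(u-cx)/f,-(v-cy)/f,-1]); o=E[:3,3]; return o+d*(z-o[2])/d[2]
def proj(n,p,c=None):
    cx,cy,f,E=cam(n,c); q=E[:3,:3].T@(np.asarray(p)-E[:3,3]); return np.array([cx-f*q[0]/q[2],cy+f*q[1]/q[2]])
def toward(p,ang=None):
    "shift in tool units (250mm) to world TCP p; turn (0.5rad units) to bring tool x to world angle ang"
    s=status.observe(); r=R.from_quat(s['tool_rot']); d=r.inv().apply(np.asarray(p)-s['position'])/.25
    x=r.apply([1,0,0]); a=np.arctan2(x[1],x[0]); print('shift',d.round(3),'tool x ang',a.round(4), 'z',r.apply([0,0,1]).round(3))
    if ang is not None: print('turn',(((a-ang+np.pi)%(2*np.pi)-np.pi)/.5).round(3))
E
python3 - <<'E'
from h import *
k=.64
for nm,u,v,z in [("cage c",238,318,.11),("red bar L",196,331,.118),("red handle",262,330,.15),("rack c",494,281,.074),("rack board R",535,302,.114),("rack board L",465,299,.114),("can",349,264,.146),("cage BL",188,392,.106),("cage TL",194,243,.106),("cage TR",283,243,.106),("cage BR",284,392,.106)]:
    print(nm,back("top",u*k,v*k,z).round(3))
s=status.observe();E=cam("wrist")[3]; r=R.from_quat(s['tool_rot'])
print("wrist cam in tool",r.inv().apply(E[:3,3]-s['position']).round(3),"look",r.inv().apply(-E[:3,2]).round(3),"up",r.inv().apply(E[:3,1]).round(3),imaging.calibration("wrist")['vfov'])
toward([.42,.26,.40],0)
toward([.42,.26,.40],np.pi)
E
```

```text
cage c [0.501 0.185 0.11 ]
red bar L [0.481 0.245 0.118]
red handle [0.481 0.14  0.15 ]
rack c [ 0.562 -0.201  0.074]
rack board R [ 0.526 -0.256  0.114]
rack board L [ 0.53  -0.152  0.114]
can [0.577 0.018 0.146]
cage BL [0.391 0.258 0.106]
cage TL [0.614 0.256 0.106]
cage TR [0.615 0.121 0.106]
cage BR [0.392 0.115 0.106]
wrist cam in tool [-0.    -0.065 -0.121] look [-0.001  0.26   0.966] up [ 0.    -0.966  0.26 ] 58.433576572809244
shift [ 1.004 -1.292 -0.589] tool x ang -1.8747 z [-0.    -0.002 -1.   ]
turn -3.749
shift [ 1.004 -1.292 -0.589] tool x ang -1.8747 z [-0.    -0.002 -1.   ]
turn 2.534
```

```bash
python3 - <<'E'
from h import *
toward([.50,.15,.33],np.pi)
E
```

```text
shift [ 1.328 -1.729 -0.308] tool x ang -1.8747 z [-0.    -0.002 -1.   ]
turn 2.534
```

Request:
move_arm(commands=[[[0.75,-0.98,-0.3],1],[[0.75,-0.98,-0.3],1],[[0.75,-0.98,-0.3],1],[[0.75,-0.98,-0.3],1],[[0.75,-0.98,-0.3],1],[[0.75,-0.98,-0.3],1],[[0.75,-0.98,-0.3],1],[[0.75,-0.98,-0.3],1]], fingers=1)

```text
time_s: 0.77
position: [0.3658, 0.3413, 0.3294]
tool_rot: [-0.373, 0.928, 0.0, 0.0]
wrist_force: [0.8, 0.4, -0.3]
opening: 0.0001
```

```bash
python3 - <<'E'
from h import *
toward([.50,.15,.33],np.pi)
E
```

```text
shift [ 0.143 -0.924 -0.003] tool x ang -2.3762 z [ 0.001  0.    -1.   ]
turn 1.531
```

Request:
move_arm(commands=[[[0.14,-0.92,0],1],[[0.14,-0.92,0],1],[[0.14,-0.92,0],1],[[0.14,-0.92,0],1],[[0.14,-0.92,0],1],[[0.14,-0.92,0],1],[[0.14,-0.92,0],1]])

```text
time_s: 1.35
position: [0.5006, 0.1508, 0.3275]
tool_rot: [-0.13, 0.991, -0.001, -0.001]
wrist_force: [-0.0, 0.7, 0.1]
opening: -0.0001
```

Request:
move_arm(commands=[[[0,0,0],0.53],[[0,0,0],0.53],[[0,0,0],0.53],[[0,0,0],0.53],[[0,0,0],0.53],[[0,0,0],0.53]])

```text
time_s: 1.85
position: [0.4988, 0.1546, 0.3283]
tool_rot: [-0.002, 1.0, -0.0, -0.0]
wrist_force: [-0.2, -0.5, -0.1]
opening: -0.0001
```

```bash
python3 - <<'E'
from h import *
import pickle
s=status.observe(); c=imaging.calibration("wrist"); im=imaging.camera("wrist")
print(s['position'].round(4),s['wrist_force'].round(1)); toward([.5,.15,.33],np.pi)
pickle.dump(c,open("w1.pkl","wb")); cv2.imwrite("pics/w1raw.png",im[:,:,::-1])
cv2.imwrite("pics/w1.png",cv2.resize(im[:,:,::-1],(800,600),interpolation=cv2.INTER_CUBIC))
E
```

```text
[0.4988 0.1546 0.3283] [-0.2 -0.5 -0.1]
shift [-0.004 -0.018 -0.007] tool x ang -3.1376 z [-0.  0. -1.]
turn 0.008
```

View pics/w1.png

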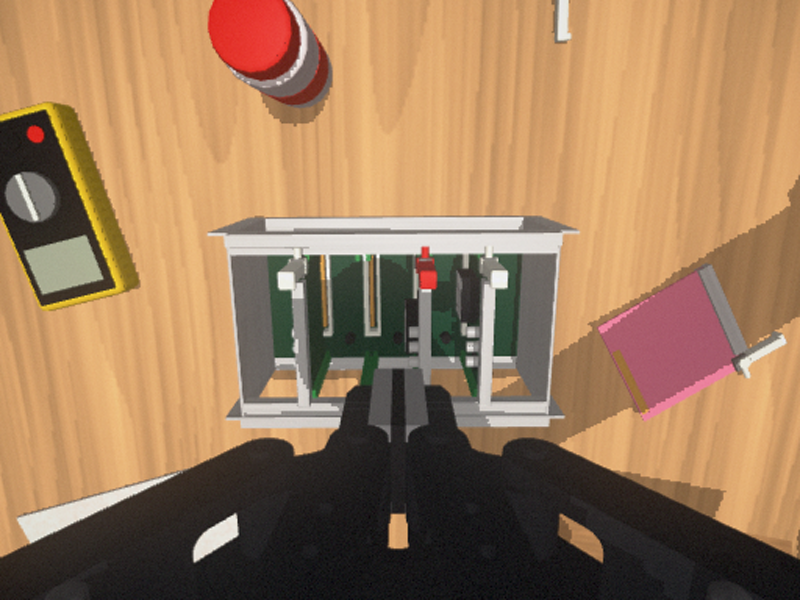

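The red handle is at (427,272) with its bar running down from it, and the white-handled boards are at (292,275) and (494,275). The empty slot is +20, at (372,300). Next I'll take one close crop to check the choice and measure.

```bash
python3 - <<'E'
from h import *
import pickle
im=cv2.imread("pics/w1raw.png")[130:282,130:390]
cv2.imwrite("pics/w1c.png",cv2.resize(im,None,fx=3,fy=3,interpolation=cv2.INTER_CUBIC))
c=pickle.load(open("w1.pkl","rb")); s=status.observe(); r=R.from_quat(s['tool_rot'])
for d in (.009,.022,.035):
    for y in(-.011,.011):
        for x in (-.0145,.0145): print(d,y,x,proj("wrist",s['position']+r.apply([x,y,d]),c)*1/.64)
E
```

```text
0.009 -0.011 -0.0145 [340.28149586 379.09942803]
0.009 -0.011 0.0145 [452.031614   379.10147657]
0.009 0.011 -0.0145 [342.52849213 454.88817108]
0.009 0.011 0.0145 [449.86600061 454.88547946]
0.022 -0.011 -0.0145 [344.99891542 361.19920808]
0.022 -0.011 0.0145 [447.50568495 361.20213812]
0.022 0.011 -0.0145 [346.89537059 431.59725692]
0.022 0.011 0.0145 [445.67714772 431.59609757]
0.035 -0.011 -0.0145 [348.9955372  346.03405097]
0.035 -0.011 0.0145 [443.67125741 346.0375795 ]
0.035 0.011 -0.0145 [350.61746948 411.74529946]
0.035 0.011 0.0145 [442.10675612 411.74526595]
```

View pics/w1c.png

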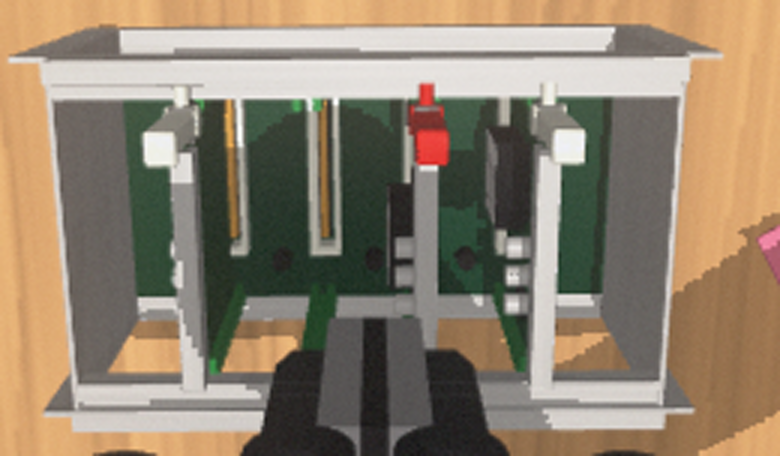

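The crop confirms the target: the red handle's top face is at crop (431,147), its bar spans x 415–438, and the bare connector of the empty slot is to its left.

```bash
python3 - <<'E'
from h import *
import pickle
c=pickle.load(open("w1.pkl","rb"))
for nm,u,v,z in [("red tip",431,147,.15),("Wleft tip",160,148,.15),("Wright tip",568,147,.15),
 ("red bar a",427,172,.118),("red bar b",426,315,.118),
 ("WL bar a",184,183,.118),("WL bar end",195,390,.118),("WR bar a",547,166,.118),("WR bar end",541,396,.118),
 ("rail -y outer L",42,60,.116),("rail -y outer R",690,58,.116),("rail -y inner L",55,97,.107),("rail -y inner R",684,95,.107),
 ("rail +y in L",78,402,.116),("rail +y out L",74,430,.116),("rail +y out R",664,428,.116)]:
    print(nm,(back("wrist",130+(u+.5)/3-.5,130+(v+.5)/3-.5,z,c)*1000).round(1))
E
```

```text
red tip [481.6 153.3 150. ]
Wleft tip [561.9 153.9 150. ]
Wright tip [441.  153.1 150. ]
red bar a [480.9 168.5 118. ]
red bar b [480.4 219.  118. ]
WL bar a [561.3 172.6 118. ]
WL bar end [560.8 247.3 118. ]
WR bar a [441.4 166.4 118. ]
WR bar end [439.6 249.1 118. ]
rail -y outer L [605.8 132.4 116. ]
rail -y outer R [396.6 130.9 116. ]
rail -y inner L [605.3 145.9 107. ]
rail -y inner R [394.8 144.4 107. ]
rail +y in L [602.7 253.  116. ]
rail +y out L [604.9 263.9 116. ]
rail +y out R [394.8 262.3 116. ]
```

Request:
move_arm(commands=[[[0.07,0.096,0.1],0],[[0.07,0.096,0.2],0],[[0.07,0.096,0.3],0],[[0.07,0.096,0.4],0],[[0.07,0.096,0.5],0],[[0.07,0.096,0.58],0],[[0.07,0.096,0.64],0],[[0.07,0.096,0.68],0],[[0.07,0.096,0.68],0],[[0.07,0.096,0.68],0]])

```text
time_s: 2.73
position: [0.4817, 0.1784, 0.1585]
tool_rot: [-0.001, 1.0, -0.0, 0.0]
wrist_force: [0.3, -0.1, 0.4]
opening: 0.0
```

```bash
python3 - <<'E'
from h import *
import pickle
s=status.observe(); c=imaging.calibration("wrist"); im=imaging.camera("wrist"); im2=imaging.camera("scene")
print(s['position'].round(4),s['wrist_force'].round(1)); toward([.481,.150,.158],np.pi+.007)
a=im2[95:205,260:370]
b=im[60:340,120:400]
o=np.hstack([cv2.resize(a,(400,400),interpolation=cv2.INTER_CUBIC),cv2.resize(b,(400,400))])
cv2.imwrite("pics/w2.png",o[:,:,::-1])
E
```

```text
[0.4817 0.1784 0.1585] [ 0.3 -0.1  0.4]
shift [ 0.005 -0.115  0.006] tool x ang -3.1389 z [ 0.002  0.001 -1.   ]
turn -0.009
```

View pics/w2.png

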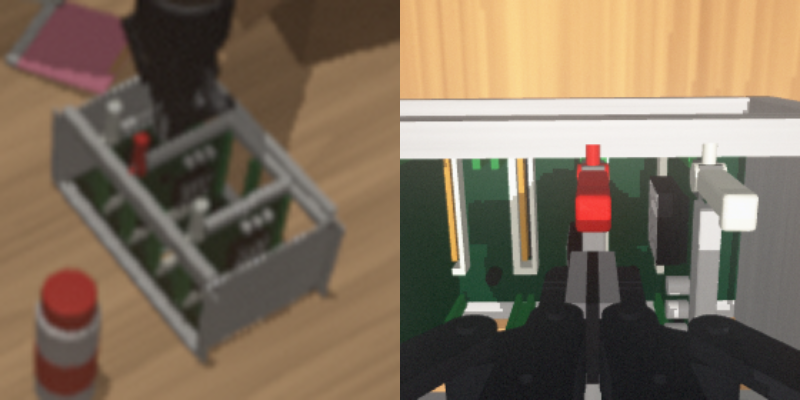

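The shut fingers at (592,255) are lined up with the handle at (592,200), just on the inner side of it. I'll push outward now.

Request:
move_arm(commands=[[[0.003,-0.03,0],0],[[0.003,-0.05,0],0],[[0.003,-0.065,0],0],[[0.003,-0.08,0],0],[[0.003,-0.095,0],0],[[0.003,-0.11,0],0],[[0.003,-0.12,0],0],[[0.003,-0.12,0],0]])

```text
time_s: 3.5
position: [0.4834, 0.1516, 0.1624]
tool_rot: [-0.002, 1.0, 0.004, 0.005]
wrist_force: [-5.2, 9.5, 13.3]
opening: -0.0002
```

Request:
move_arm(commands=[[[0,-0.01,-0.005],0],[[0,-0.02,-0.008],0],[[0,-0.03,-0.01],0],[[0,-0.03,-0.01],0]])

```text
time_s: 3.83
position: [0.4829, 0.1424, 0.1632]
tool_rot: [-0.001, 1.0, 0.002, 0.003]
wrist_force: [0.4, 3.6, 4.3]
opening: -0.0003
```

Request:
move_arm(commands=[[[0,-0.015,0],0],[[0,-0.03,0],0],[[0,-0.03,0],0]])

```text
time_s: 4.08
position: [0.4822, 0.1341, 0.1621]
tool_rot: [-0.001, 1.0, 0.002, 0.002]
wrist_force: [0.7, 4.9, 1.5]
opening: 0.0003
```

```bash
python3 - <<'E'
from h import *
s=status.observe(); im=imaging.camera("wrist"); im2=imaging.camera("scene")
a=im2[110:190,270:350]
b=im[0:340,120:400]
o=np.hstack([cv2.resize(a,(400,400),interpolation=cv2.INTER_CUBIC),cv2.resize(b,(330,400))])
cv2.imwrite("pics/w3.png",o[:,:,::-1])
E
```

```text
(no output)
```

View pics/w3.png

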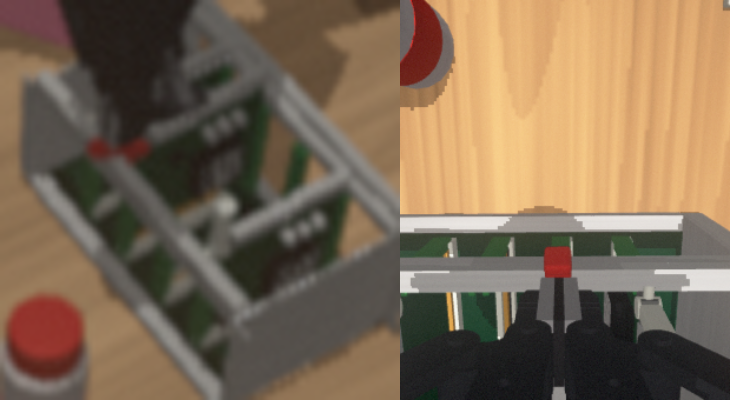

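Request:
move_arm(commands=[[[0,-0.01,0.01],0],[[0,-0.02,0.02],0],[[0,-0.03,0.02],0],[[0,-0.03,0.02],0]])

```text
time_s: 4.52
position: [0.4845, 0.1304, 0.1598]
tool_rot: [-0.002, 1.0, 0.005, 0.006]
wrist_force: [-4.0, 16.6, 16.4]
opening: -0.0002
```

Request:
move_arm(commands=[[[0,-0.01,0.01],0],[[0,-0.02,0.015],0],[[0,-0.02,0.015],0]])

```text
time_s: 4.77
position: [0.4854, 0.129, 0.159]
tool_rot: [-0.002, 1.0, 0.008, 0.008]
wrist_force: [-14.6, 28.9, 30.8]
opening: -0.0002
```

Force climbs with almost no motion, so the handle is at its stop. I'll back off upward and look.

Request:
move_arm(commands=[[[0,0.03,-0.05],0],[[0,0.06,-0.2],0],[[0,0.06,-0.35],0],[[0,0.06,-0.5],0],[[0,0.06,-0.6],0],[[0,0.06,-0.6],0],[[0,0.06,-0.6],0],[[0,0.06,-0.6],0]])

```text
time_s: 5.43
position: [0.4795, 0.1347, 0.3004]
tool_rot: [-0.001, 1.0, -0.001, -0.002]
wrist_force: [0.0, -0.1, 0.2]
opening: 0.0004
```

```bash
python3 - <<'E'
from h import *
import pickle
s=status.observe(); c=imaging.calibration("wrist"); im=imaging.camera("wrist"); pickle.dump(c,open("w4.pkl","wb"))
print(s['position'].round(4),s['wrist_force'].round(1)); toward([.481,.204,.18],np.pi+.007)
# project predicted points
for p in [(.481,.152,.150),(.481,.161,.118),(.481,.161,.132),(.481,.197,.118),(.481,.117,.142)]: print(p,proj("wrist",p,c).round(1))
b=im[150:370,110:400]; cv2.imwrite("pics/w4raw.png",im[:,:,::-1])
cv2.imwrite("pics/w4.png",cv2.resize(b,None,fx=2.7,fy=2.7,interpolation=cv2.INTER_CUBIC)[:,:,::-1])
E
```

```text
[0.4795 0.1347 0.3004] [ 0.  -0.1  0.2]
shift [-0.008  0.278  0.479] tool x ang -3.1403 z [-0.005 -0.003 -1.   ]
turn -0.011
(0.481, 0.152, 0.15) [251.5 208.2]
(0.481, 0.161, 0.118) [251.6 207.5]
(0.481, 0.161, 0.132) [251.6 212. ]
(0.481, 0.197, 0.118) [251.7 243.8]
(0.481, 0.117, 0.142) [251.4 164.6]
```

View pics/w4.png

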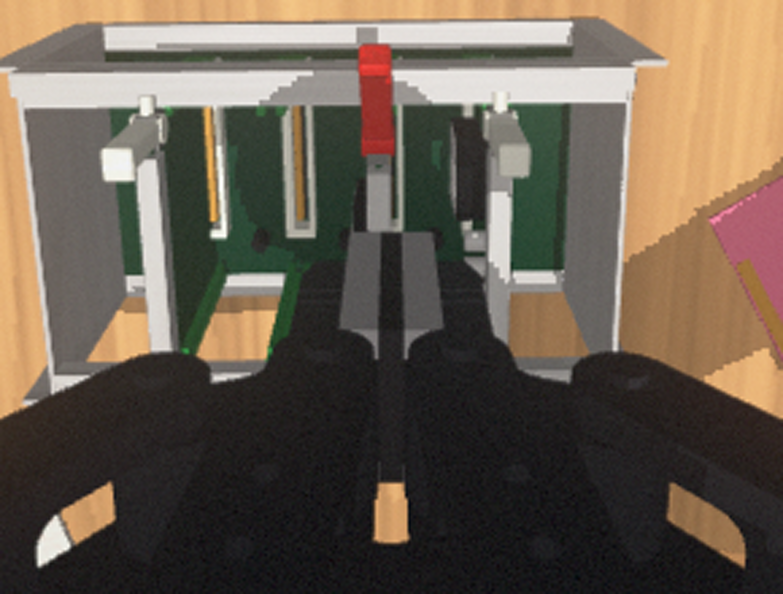

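The red handle lies right out over the rail, with its tip at (375,47), which matches about 1.1 rad. The bar has risen and the white handles are still upright. Next I'll grip the bar.

Request:
move_arm(commands=[[[-0.006,0.14,0.05],-0.01],[[-0.006,0.278,0.15],-0.01],[[-0.006,0.278,0.27],-0.01],[[-0.006,0.278,0.37],-0.01],[[-0.006,0.278,0.45],-0.01],[[-0.006,0.278,0.48],-0.01],[[-0.006,0.278,0.48],-0.01],[[-0.006,0.278,0.48],-0.01]], fingers=0.45)

```text
time_s: 6.15
position: [0.4823, 0.2049, 0.1818]
tool_rot: [-0.004, 1.0, -0.001, -0.0]
wrist_force: [-0.8, 0.1, 0.3]
opening: 0.0236
```

```bash
python3 - <<'E'
from h import *
s=status.observe(); im=imaging.camera("wrist"); c=imaging.calibration("wrist")
print(s['position'].round(4),s['wrist_force'].round(1),s['opening']); toward([.481,.204,.132],np.pi+.007)
b=im[100:340,120:400]
print(proj("wrist",(.481,.170,.132),c),proj("wrist",(.481,.161,.132),c))
cv2.imwrite("pics/w5.png",cv2.resize(b,None,fx=2.5,fy=2.5,interpolation=cv2.INTER_CUBIC)[:,:,::-1])
E
```

```text
[0.4823 0.2049 0.1818] [-0.8  0.1  0.3] 0.023602729102119847
shift [ 0.007 -0.005  0.203] tool x ang -3.1345 z [ 0.001  0.    -1.   ]
turn 0.0
[257.87150779 165.62318777] [258.04241151 147.74486942]
```

View pics/w5.png

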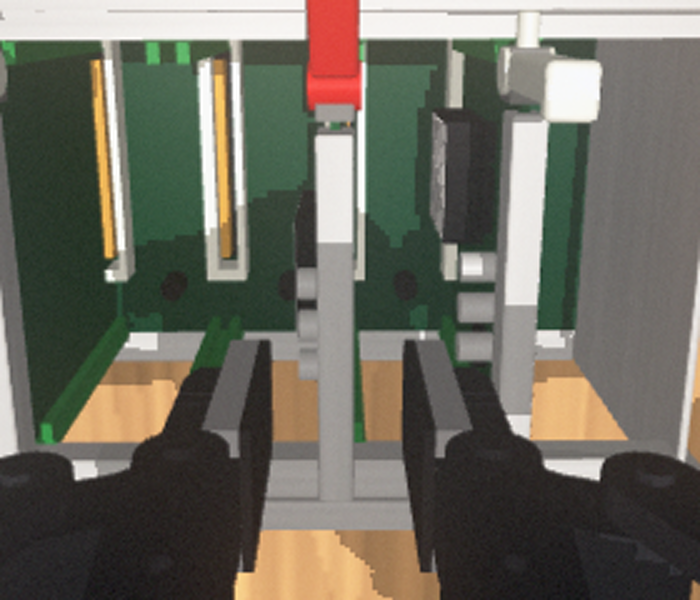

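Bar centre is at x≈335 between the pads (271 and 403), so it is centred. I'll descend and grip.

Request:
move_arm(commands=[[[0.004,-0.004,0.06],0],[[0.004,-0.004,0.12],0],[[0.004,-0.004,0.17],0],[[0.004,-0.004,0.2],0],[[0.004,-0.004,0.2],0],[[0.004,-0.004,0.2],0]])

```text
time_s: 6.7
position: [0.4818, 0.2045, 0.133]
tool_rot: [-0.004, 1.0, 0.0, 0.001]
wrist_force: [0.7, 0.4, 0.7]
opening: 0.0236
```

Request:
move_arm(commands=[[[0,0,0],0],[[0,0,0],0],[[0,0,0],0],[[0,0,0],0],[[0,0,0],0],[[0,0,0],0]], fingers=1)

```text
time_s: 7.2
position: [0.4821, 0.2047, 0.1334]
tool_rot: [-0.004, 1.0, 0.001, 0.001]
wrist_force: [-0.6, -0.3, 6.2]
opening: 0.0063
```

Request:
move_arm(commands=[[[0,0,-0.02],0],[[0,0,-0.04],0],[[0,0,-0.06],0],[[0,0,-0.08],0],[[0,0,-0.1],0],[[0,0,-0.12],0],[[0,0,-0.12],0]])

```text
time_s: 7.78
position: [0.4816, 0.2045, 0.1632]
tool_rot: [-0.004, 1.0, 0.0, 0.001]
wrist_force: [-0.6, 1.1, -2.7]
opening: 0.0058
```

Request:
move_arm(commands=[[[0,0,-0.06],0],[[0,0,-0.12],0],[[0,0,-0.18],0],[[0,0,-0.24],0],[[0,0,-0.3],0],[[0,0,-0.36],0],[[0,0,-0.42],0],[[0,0,-0.48],0],[[0,0,-0.53],0],[[0,0,-0.56],0],[[0,0,-0.56],0],[[0,0,-0.56],0]])

```text
time_s: 8.78
position: [0.4808, 0.204, 0.3016]
tool_rot: [-0.003, 1.0, -0.0, -0.001]
wrist_force: [0.1, -0.0, -3.7]
opening: 0.0064
```

```bash
python3 - <<'E'
from h import *
s=status.observe(); im=imaging.camera("scene"); im2=imaging.camera("top")
print(s['position'].round(4),s['wrist_force'].round(1),s['opening'])
a=im[60:210,230:380]; b=im2[140:220,275:355]; 
cv2.imwrite("pics/t5raw.png",im2[:,:,::-1])
o=np.hstack([cv2.resize(a,(400,400),interpolation=cv2.INTER_CUBIC),cv2.resize(b,(400,400),interpolation=cv2.INTER_CUBIC)])
cv2.imwrite("pics/s6.png",o[:,:,::-1])
E
```

```text
[0.4808 0.204  0.3016] [ 0.1 -0.  -3.7] 0.0063764862635617625
```

View pics/s6.png

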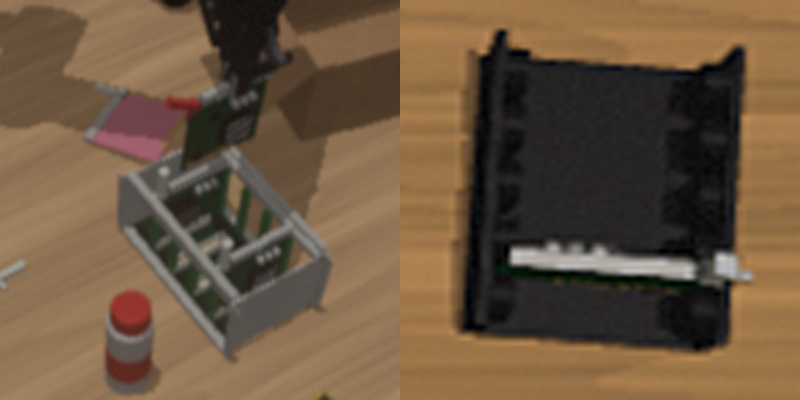

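The board is out of the cage and hangs straight, with its red handle open. Both white boards stay seated with handles shut. I'll carry it high along −y and measure the rack with the wrist camera.

Request:
move_arm(commands=[[[0,-0.06,0],0],[[0,-0.16,0],0],[[0,-0.28,0],0],[[0,-0.4,0],0],[[0,-0.52,0],0],[[0,-0.64,0],0],[[0,-0.76,0],0],[[0,-0.88,0],0],[[0,-0.95,0],0]])

```text
time_s: 9.63
position: [0.4817, -0.0362, 0.3013]
tool_rot: [-0.003, 1.0, -0.0, -0.001]
wrist_force: [-0.5, 0.5, -2.6]
opening: 0.0062
```

Request:
move_arm(commands=[[[0,-0.1,0],0],[[0,-0.2,0],0],[[0,-0.3,0],0],[[0,-0.38,0],0],[[0,-0.44,0],0],[[0,-0.46,0],0],[[0,-0.46,0],0],[[0,-0.46,0],0],[[0,-0.46,0],0]])

```text
time_s: 10.38
position: [0.4834, -0.1478, 0.3018]
tool_rot: [-0.004, 1.0, 0.0, -0.0]
wrist_force: [0.5, 0.2, -2.6]
opening: 0.0065
```

```bash
python3 - <<'E'
from h import *
import pickle
s=status.observe(); c=imaging.calibration("wrist"); im=imaging.camera("wrist"); pickle.dump(c,open("w7.pkl","wb"))
print(s['position'].round(4),s['wrist_force'].round(1),s['opening']); toward([.548,-.2,.30],np.pi)
cv2.imwrite("pics/w7raw.png",im[:,:,::-1])
b=im[0:220,20:300]; b=cv2.convertScaleAbs(b,alpha=1.6,beta=10)
cv2.imwrite("pics/w7.png",cv2.resize(b,None,fx=2.7,fy=2.7,interpolation=cv2.INTER_CUBIC)[:,:,::-1])
E
```

```text
[ 0.4834 -0.1478  0.3018] [ 0.5  0.2 -2.6] 0.0065205519361190775
shift [-0.256 -0.212  0.008] tool x ang -3.1336 z [-0.  0. -1.]
turn 0.016
```

View pics/w7.png

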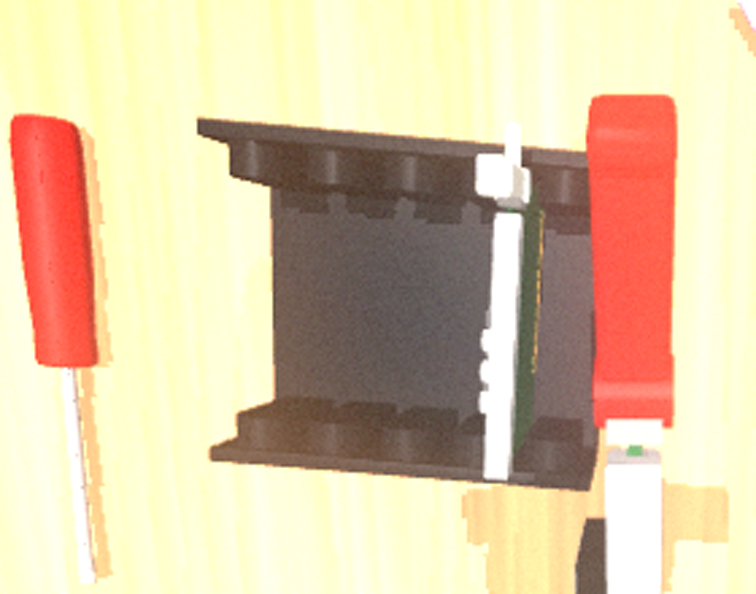

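```bash
python3 - <<'E'
from h import *
import pickle
c=pickle.load(open("w7.pkl","rb"))
B=lambda u,v,z:(back("wrist",20+(u+.5)/2.7-.5,(v+.5)/2.7-.5,z,c)*1000)
P={}
for nm,u,v,z in [("-y wall L",198,119,.074),("-y wall R",587,152,.074),("+y wall L",212,460,.074),("+y wall R",588,490,.074),("bar -y end",509,211,.114),("bar +y end",498,478,.114),("handle tip",494,175,.146),("own bar -y end",635,452,.3)]:
    P[nm]=B(u,v,z); print(nm,P[nm].round(1))
d=P["bar +y end"]-P["bar -y end"]; print("barlen",np.linalg.norm(d),"yaw",np.arctan2(-d[0],d[1]))
for w in ("-y","+y"):
    d=P[w+" wall L"]-P[w+" wall R"]; print(w,np.linalg.norm(d),np.arctan2(d[1],d[0]))
# groove notches in rounded tops of +y and -y walls
E
```

```text
-y wall L [ 635.2 -266.6   74. ]
-y wall R [ 500.1 -256.9   74. ]
+y wall L [ 643.7 -146.3   74. ]
+y wall R [ 500.5 -135.6   74. ]
bar -y end [ 522.9 -234.3  114. ]
bar +y end [ 529.  -148.4  114. ]
handle tip [ 522.8 -241.6  146. ]
own bar -y end [ 483.3 -191.1  300. ]
barlen 86.07260793116939 yaw -0.07109084253572807
-y 135.42882134181983 -0.07169614617438069
+y 143.6521591694625 -0.07446839192098502
```

Rack checks agree: bar length is 86.1 mm (given 86), yaw is −0.072 by two routes, and the centre is (567,−201) by two routes. I'll use groove +14, whose TCP target is (0.5815, −0.1953), with a turn of +0.16.

Request:
move_arm(commands=[[[-0.1,-0.05,0],0.05],[[-0.2,-0.1,0],0.1],[[-0.3,-0.15,0],0.16],[[-0.37,-0.18,0],0.16],[[-0.391,-0.193,0],0.16],[[-0.391,-0.193,0],0.16],[[-0.391,-0.193,0],0.16],[[-0.391,-0.193,0],0.16]])

```text
time_s: 11.1
position: [0.5809, -0.1951, 0.3022]
tool_rot: [0.036, 0.999, 0.0, -0.0]
wrist_force: [0.4, -0.3, -2.2]
opening: 0.0058
```

```bash
python3 - <<'E'
from h import *
toward([.5815,-.1953,.17],np.pi-.072)
E
```

```text
shift [-0.003 -0.001  0.529] tool x ang 3.0694 z [-0.  0. -1.]
turn -0.0
```

Request:
move_arm(commands=[[[-0.002,0,0.1],0],[[-0.002,0,0.2],0],[[-0.002,0,0.3],0],[[-0.002,0,0.38],0],[[-0.002,0,0.43],0],[[-0.002,0,0.45],0],[[-0.002,0,0.45],0],[[-0.002,0,0.45],0]])

```text
time_s: 11.77
position: [0.5825, -0.1958, 0.1909]
tool_rot: [0.036, 0.999, -0.0, 0.001]
wrist_force: [-0.0, -0.1, -2.5]
opening: 0.0061
```

```bash
python3 - <<'E'
from h import *
toward([.5815,-.1953,.115],np.pi-.072)
im=imaging.camera("wrist"); im2=imaging.camera("scene")
b=cv2.convertScaleAbs(im[40:330,90:420],alpha=1.4,beta=10); a=cv2.convertScaleAbs(im2[170:270,160:260],alpha=1.4,beta=10)
o=np.hstack([cv2.resize(a,(400,400),interpolation=cv2.INTER_CUBIC),cv2.resize(b,(400,400))])
cv2.imwrite("pics/w8.png",o[:,:,::-1])
E
```

```text
shift [0.005 0.002 0.303] tool x ang 3.0693 z [ 0.002 -0.001 -1.   ]
turn -0.001
```

View pics/w8.png

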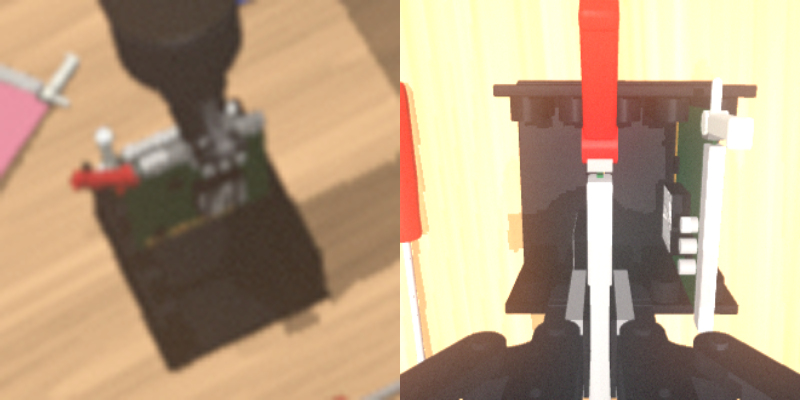

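The board hangs over the groove, square to the rack, and well clear of the neighbour at (710,230). I'll lower it slowly.

Request:
move_arm(commands=[[[0.004,0.002,0.03],0],[[0.004,0.002,0.06],0],[[0.004,0.002,0.09],0],[[0.004,0.002,0.12],0],[[0.004,0.002,0.15],0],[[0.004,0.002,0.18],0],[[0.004,0.002,0.2],0],[[0.004,0.002,0.22],0],[[0.004,0.002,0.235],0],[[0.004,0.002,0.25],0],[[0.004,0.002,0.25],0],[[0.004,0.002,0.25],0]])

```text
time_s: 12.87
position: [0.5813, -0.1953, 0.127]
tool_rot: [0.036, 0.999, -0.0, -0.0]
wrist_force: [-0.4, -0.5, -3.0]
opening: 0.0063
```

Request:
move_arm(commands=[[[0,0,0.008],0],[[0,0,0.016],0],[[0,0,0.024],0],[[0,0,0.032],0],[[0,0,0.032],0]])

```text
time_s: 13.28
position: [0.5823, -0.196, 0.121]
tool_rot: [0.036, 0.999, -0.001, 0.001]
wrist_force: [-1.0, -0.7, 5.2]
opening: 0.0065
```

Request:
move_arm(commands=[[[0,0,0.006],0],[[0,0,0.012],0],[[0,0,0.012],0]])

```text
time_s: 13.53
position: [0.5834, -0.1968, 0.1205]
tool_rot: [0.036, 0.999, -0.002, 0.003]
wrist_force: [-3.1, -2.6, 12.8]
opening: 0.0065
```

Request:
move_arm(commands=[[[0.004,0.006,-0.02],0],[[0.004,0.006,-0.02],0],[[0.004,0.006,-0.005],0],[[0.004,0.006,0.002],0],[[0.004,0.006,0.002],0]])

```text
time_s: 13.95
position: [0.5832, -0.1954, 0.1203]
tool_rot: [0.035, 0.999, -0.002, 0.004]
wrist_force: [-2.3, -3.1, 17.2]
opening: 0.0066
```

Request:
move_arm(commands=[[[0,0,-0.012],0],[[0,0,-0.012],0],[[0,0,-0.012],0]])

```text
time_s: 14.2
position: [0.5819, -0.1945, 0.1208]
tool_rot: [0.036, 0.999, -0.001, 0.002]
wrist_force: [-0.9, -1.9, 9.1]
opening: 0.0064
```

Request:
move_arm(commands=[[[0.003,0,-0.01],0],[[0.003,0,-0.012],0],[[0.003,0,-0.012],0]])

```text
time_s: 14.45
position: [0.5803, -0.1937, 0.1214]
tool_rot: [0.036, 0.999, -0.0, 0.001]
wrist_force: [1.8, -1.2, 0.4]
opening: 0.006
```

Nearly unloaded. I'll open to about 23 mm.

Request:
move_arm(commands=[[[0,0,0],0],[[0,0,0],0],[[0,0,0],0],[[0,0,0],0]], fingers=0.45)

```text
time_s: 14.78
position: [0.5794, -0.1936, 0.1212]
tool_rot: [0.036, 0.999, 0.0, -0.0]
wrist_force: [-0.5, -0.3, 0.5]
opening: 0.0236
```

Request:
move_arm(commands=[[[0,0,-0.05],0],[[0,0,-0.12],0],[[0,0,-0.22],0],[[0,0,-0.34],0],[[0,0,-0.46],0],[[0,0,-0.58],0],[[0,0,-0.68],0],[[0,0,-0.72],0],[[0,0,-0.72],0],[[0,0,-0.72],0]])

```text
time_s: 15.62
position: [0.5792, -0.1934, 0.3007]
tool_rot: [0.037, 0.999, 0.001, -0.0]
wrist_force: [0.2, 0.3, -1.3]
opening: 0.0234
```

Request:
move_arm(commands=[[[0.03,0.08,0],0],[[0.06,0.18,0],0],[[0.06,0.22,0],0],[[0.06,0.22,0],0],[[0.06,0.22,0],0]])

```text
time_s: 16.03
position: [0.5684, -0.1373, 0.3]
tool_rot: [0.036, 0.999, -0.0, -0.001]
wrist_force: [0.2, 0.1, -0.4]
opening: 0.0233
```

```bash
python3 - <<'E'
from h import *
import pickle
s=status.observe(); c=imaging.calibration("wrist"); im=imaging.camera("wrist"); pickle.dump(c,open("w9.pkl","wb"))
sc=imaging.camera("scene"); tp=imaging.camera("top")
print(s['position'].round(4),s['wrist_force'].round(1))
for p in [(.567,-.201,.114),(.5263,-.2343,.114),(.581,-.2,.114)]: print(proj("wrist",p,c).round(1))
for n,i in (("w9",im),("s9",sc),("t9",tp)): cv2.imwrite(f"pics/{n}raw.png",i[:,:,::-1])
b=cv2.convertScaleAbs(im[0:225,160:360],alpha=1.4,beta=10)
g=lambda a:cv2.resize(a,(265,298),interpolation=cv2.INTER_CUBIC)
o=np.hstack([cv2.resize(b,(530,596),interpolation=cv2.INTER_CUBIC),np.vstack([g(sc[110:212,265:356]),g(tp[75:266,115:285])])])
cv2.imwrite("pics/f9.png",o[:,:,::-1]); print(o.shape)
E
```

```text
[ 0.5684 -0.1373  0.3   ] [ 0.2  0.1 -0.4]
[249.7 106.2]
[295.2  61.5]
[233.6 108.6]
(596, 795, 3)
```

View pics/f9.png

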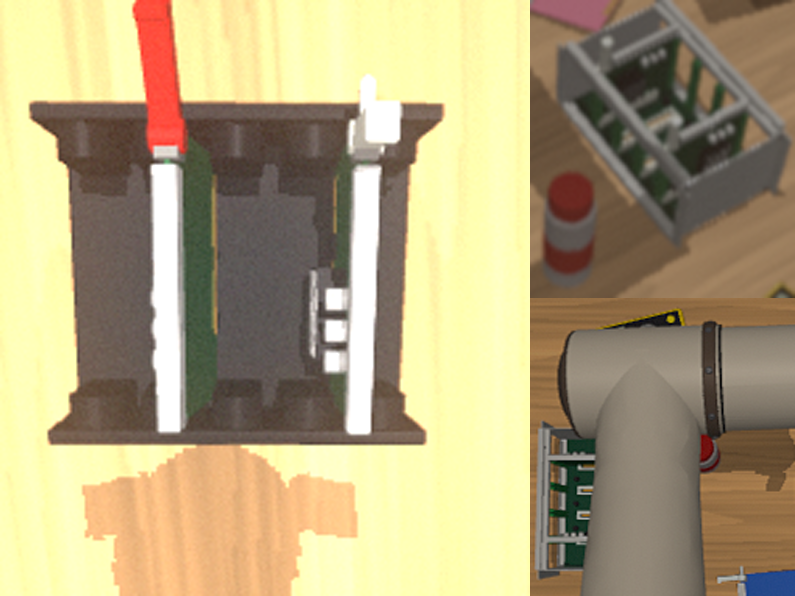

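```bash
python3 - <<'E'
from h import *
import pickle
c=pickle.load(open("w9.pkl","rb")); C=np.array([567,-201.3]); ax=np.array([.9974,-.0719]); ay=np.array([.0719,.9974])
def B(u,v,z):
    p=back("wrist",160+(u+.5)/2.65-.5,(v+.5)/2.65-.5,z,c)*1000; q=p[:2]-C; return np.array([q@ax,q@ay,p[2]]).round(1)
print("rack frame: own bar",B(166,165,.114),B(171,430,.114),"nbr",B(367,168,.114),B(359,432,.114))
print("own gold",B(215,180,.012),B(214,330,.012)," nbr gold",B(338,180,.012),B(336,262,.012))
print("rack corners",B(32,104,.074),B(442,105,.074),B(50,440,.074),B(425,440,.074))
im=cv2.cvtColor(cv2.imread("pics/w9raw.png"),cv2.COLOR_BGR2GRAY).astype(float)
def ends(u0,v0,u1,v1):
    vs=np.arange(50,172,.1); f=(vs-v0)/(v1-v0); us=u0+f*(u1-u0)
    pr=sum(cv2.remap(im.astype(np.float32),(us+d).astype(np.float32)[None],vs.astype(np.float32)[None],1)[0] for d in(-1,0,1))/3
    pr=cv2.GaussianBlur(pr[:,None],(1,9),2)[:,0]; h=(np.median(pr))*0.6; k=np.where(pr>h)[0]; run=np.split(k,np.where(np.diff(k)>1)[0]+1); r=max(run,key=len); return vs[r[0]],vs[r[-1]]
r=lambda u,v:(160+(u+.5)/2.65-.5,(v+.5)/2.65-.5)
for nm,a,b in(("own",(166,165),(171,430)),("nbr",(367,168),(359,432))):
    print(nm,ends(*r(*a),*r(*b)))
E
```

```text
rack frame: own bar [ 22.7 -35.5 114. ] [ 23.1  48.9 114. ] nbr [-40.8 -34.6 114. ] [-40.8  49.6 114. ]
own gold [ 10.8 -40.9  12. ] [11.9 21.2 12. ]  nbr gold [-41.2 -40.9  12. ] [-41.2  -7.6  12. ]
rack corners [ 72.6 -59.9  74. ] [-71.4 -59.7  74. ] [73.1 59.3 74. ] [-71.3  59.4  74. ]
own (np.float64(61.40000000000016), np.float64(162.7000000000016))
nbr (np.float64(62.70000000000018), np.float64(163.3000000000016))
```

The red board stands in groove +14, the cage boards are seated and shut, and the can is untouched. The board leans within the 8 mm groove: foot at 11, bar at 22 in the rack frame. Contact came about 3–5 mm earlier than I reckoned, so I'll check its depth by touch. I'll touch the fixed rack wall (74 mm) lightly with shut fingertips, then the bar top, which should be 40 mm higher.

Request:
move_arm(commands=[[[-0.15,-0.01,0.02],0],[[-0.196,-0.012,0.1],0],[[-0.196,-0.012,0.25],0],[[-0.196,-0.012,0.4],0],[[-0.196,-0.012,0.55],0],[[-0.196,-0.012,0.67],0],[[-0.196,-0.012,0.74],0],[[-0.196,-0.012,0.77],0],[[-0.196,-0.012,0.77],0],[[-0.196,-0.012,0.77],0]], fingers=1)

```text
time_s: 17.02
position: [0.6181, -0.1449, 0.1097]
tool_rot: [0.037, 0.999, -0.0, 0.001]
wrist_force: [-0.2, -0.8, 0.8]
opening: -0.0002
```

Request:
move_arm(commands=[[[0,0,0.008],0],[[0,0,0.016],0],[[0,0,0.024],0],[[0,0,0.032],0],[[0,0,0.032],0]])

```text
time_s: 17.43
position: [0.6172, -0.1442, 0.1011]
tool_rot: [0.037, 0.999, 0.0, 0.0]
wrist_force: [0.1, -0.4, -0.2]
opening: -0.0002
```

Request:
move_arm(commands=[[[0,0,0.008],0],[[0,0,0.014],0],[[0,0,0.02],0],[[0,0,0.02],0]])

```text
time_s: 17.77
position: [0.6175, -0.1442, 0.0962]
tool_rot: [0.036, 0.999, -0.0, 0.0]
wrist_force: [0.6, -0.3, 0.8]
opening: 0.0005
```

Request:
move_arm(commands=[[[0,0,0.006],0],[[0,0,0.012],0],[[0,0,0.012],0]])

```text
time_s: 18.02
position: [0.6176, -0.1443, 0.096]
tool_rot: [0.036, 0.999, -0.0, 0.0]
wrist_force: [-6.1, 3.1, 14.0]
opening: -0.0002
```

The wall contact puts the tips 22 mm ahead of the TCP, as stated. The bar top should then be met at TCP z ≈ 0.136.

Request:
move_arm(commands=[[[0,0,-0.1],0],[[0,0,-0.22],0],[[0,0,-0.32],0],[[0.05,-0.1,-0.34],0],[[0.094,-0.215,-0.34],0],[[0.094,-0.215,-0.34],0],[[0.094,-0.215,-0.28],0],[[0.094,-0.215,-0.22],0],[[0.094,-0.215,-0.2],0],[[0.094,-0.215,-0.2],0]])

```text
time_s: 18.85
position: [0.5889, -0.196, 0.1411]
tool_rot: [0.037, 0.999, 0.0, -0.002]
wrist_force: [0.7, -0.7, 0.7]
opening: 0.0002
```

Request:
move_arm(commands=[[[0,0,0.006],0],[[0,0,0.012],0],[[0,0,0.012],0]])

```text
time_s: 19.1
position: [0.5904, -0.196, 0.1405]
tool_rot: [0.036, 0.999, -0.0, 0.0]
wrist_force: [0.4, -0.1, 0.3]
opening: -0.0005
```

Request:
move_arm(commands=[[[0,0,0.006],0],[[0,0,0.012],0],[[0,0,0.012],0]])

```text
time_s: 19.35
position: [0.5899, -0.1961, 0.137]
tool_rot: [0.036, 0.999, 0.0, -0.0]
wrist_force: [0.0, -0.6, 0.3]
opening: -0.0002
```

Request:
move_arm(commands=[[[0,0,0.004],0],[[0,0,0.008],0],[[0,0,0.008],0]])

```text
time_s: 19.6
position: [0.5903, -0.1962, 0.1358]
tool_rot: [0.036, 0.999, -0.0, 0.0]
wrist_force: [-1.4, -0.4, 3.7]
opening: -0.0004
```

The bar top is at 113.8 mm against 114 expected, so the board is all the way down. I'll retreat and compare the surroundings with the first picture.

Request:
move_arm(commands=[[[0,0,-0.05],0],[[0,0,-0.2],0],[[0,0,-0.35],0],[[0,0,-0.5],0],[[0,0,-0.65],0],[[0,0,-0.7],0],[[0,0,-0.7],0],[[0,0,-0.7],0],[[0,0,-0.7],0]])

```text
time_s: 20.35
position: [0.5893, -0.1959, 0.3083]
tool_rot: [0.037, 0.999, 0.0, -0.001]
wrist_force: [0.9, -0.9, -0.1]
opening: 0.0
```

```bash
python3 - <<'E'
from h import *
s=status.observe(); sc=imaging.camera("scene")[:,:,::-1]; 
print(s['position'].round(3),s['wrist_force'].round(1),s['time_s'])
a=cv2.imread("pics/scene0.png").astype(int)
for nm,(x0,y0,x1,y1) in {"can":(266,165,292,210),"meter":(316,205,372,258),"driver":(210,254,282,294),"cage +61 handle":(305,145,325,165),"cage -61 handle":(285,118,298,138)}.items():
    d=np.abs(sc[y0:y1,x0:x1].astype(int)-a[y0:y1,x0:x1]).max(2); print(nm,"median",np.median(d),"frac>40",(d>40).mean().round(3))
E
```

```text
[ 0.589 -0.196  0.308] [ 0.9 -0.9 -0.1] 20.35
can median 7.5 frac>40 0.01
meter median 7.0 frac>40 0.0
driver median 7.0 frac>40 0.0
cage +61 handle median 6.0 frac>40 0.105
cage -61 handle median 5.0 frac>40 0.012
```

```bash
python3 - <<'E'
from h import *
sc=imaging.camera("scene")[:,:,::-1]; a=cv2.imread("pics/scene0.png")
for i in (a,sc):
    g=cv2.cvtColor(i[140:172,300:332],cv2.COLOR_BGR2GRAY); print('\n'.join(''.join(" .:-=+*#%@"[min(9,v//22)] for v in r) for r in g)); print('--')
E
```

```text
---::.....:==-::....::-+++++-::-
:::........:-:......::-++++=-::-
::...................:-++++=-::-
...............:::..::-=+++=:::-
.............:::::..::-=+++-:::=
..........:::::::...::-==++-:::=
:........::::::::..::-=====-::-+
=:.......:--::::::.::-====-::-=+
+-:......::::::::...:-===---=++*
*+-:......:::-==-:..::=++===+*++
*+=-:....:::-=**+-...:-++++++++=
+*+=:...::---+*#*=...:-++**++=--
++*+=::-----==**+-.:-=++**++=-::
=+**+====-=--===-:-=+++++===-:::
-=++*++==--:-===-=+++++==---:---
--=+**+=-:::--==+++++==--:----+=
:--=+**+-:.:-====++==--:::-+=-==
----=+*+=-::-===-==--::..:-+=---
-----=+*+=--===----::.....:--:..
-::--=++*+=====-::::.......::...
::::--=+++++===-:...............
::::---=++*+=--::.............::
:::::---=++++=::.............:::
::::--=--=+**+-:..........::::::
::::-===--=+*+=-..........:::::-
::::-+*+=--++*+=:.........:::--=
::::=***=--=++*+=:.......::--=+=
:::-=++=----=+**+=:.....:--=+===
:::-===-:::--=++*+=:....:-====--
:::----::::---=+**+-:::--===----
=::--:::::::---=+++=--==-=------
+-:::..::::::---=+++=+==--------
--
:::::::--:...:-===-:::-+++++-::-
:::::--=
[... 317 characters left out ...]
**+=
**+===+++*****##*=:.::-+****++=-
+**++++****+++**+-::-=+***++=-::
=+***+***+==-=++=--=++**++==-:::
-=+*****+=---=====++**++=---:-=-
--=+***+=-::-===++**++=--:---=++
=--=+**+=:::-===+*++=--:::=++===
+=--=+**+-:--======--:::.:=++---
=---=+**+=--====---:::....:==::.
-::--=+**+======-::::.....:::...
:::---=+****+==-::.............:
::::---=+***+=-::.............::
:::::---=+**+=::............:::-
::::-==--=+**+-:..........:::::-
::::-=+=--=***=-:........::::---
::::=+**=-=+**+=-........:::---=
::::=***=--=+**+=:.......::-==+=
:::-=+++----=+**+=:.....:--=+++=
:::-===-::---=+**+=:....:===+==-
:::-=--::::---=+**+-:::-=====---
=::--:::::::---=+*+=-======-----
+=:::..::::::--==+++++==--------
--
```

The handle of the +61 board has not moved. Only the background behind it changed, where the red board used to be. I'm handing the job in.

```bash
python3 -c "
from bench import workorder; print(workorder.job_done())"
```

```text
the job is handed in; nothing more can be done
None
```

I swung the red handle out to its stop, which jacked the board up. I then slid the board straight up out of its guides and stood it in the rack's free +14 groove. The job was handed in at about 20 s of the 64 s, with the gripper clear of everything.

**Depth:** Touching the bar's top put it at 113.8 mm above the bench, against 114 mm for a fully seated board. On lowering, contact came 3–5 mm earlier than I had reckoned. The touch check, calibrated on the fixed rack wall, points to an error in my grip-height estimate and not to a jam.

**Lean:** The board leans about 0.11 rad towards its parts side, to the limit of the 8 mm groove's play. I left it like that because it tipped that way when I released it.

**Surroundings:** The white-handled boards are still seated with handles shut, and the can, multimeter and screwdriver have not moved. One comparison patch, at the +61 board's handle, differed by 10%. A closer look showed the change was only the background where the red board had been.

**Forces:** The highest reading was about 45 N at the wrist, from the fingers pressing the handle against its stop. That is well under the 120 N limit.

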